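Vent the moulds and lay the brass castings beside their patterns

TASK

The brass castings are still sitting in their open steel moulds: first, with all of them still in there, twist the spring-loaded vent key clockwise to its stop and let it spring back. Then lift every casting out of its mould and lay it flat, rib up, in the middle of the bare near half of the sample board that carries the wooden pattern of the same shape, with its rib parallel to the pattern's rib. Leave the tools and other things on the bench where they are.

Things in the scene. Friction and masses are not known exactly. Their poses are not given: they have to be found in the camera images.
- cast_round: loose brass casting, round disc, 68 mm across, 12 mm thick, about 0.2 kg. Mid-top stands a straight rib to grip: 40 mm long (x), 12 mm thick (y), its top 38 mm above the underside. 3 mm studs on top. Origin: centre of underside; z up. Starts in its mould's pocket. May be absent (None).
- mould_round: fixed dark steel open mould block 100 x 100 x 28 mm whose pocket (14 mm deep, floor 14 mm above the bench, 2.5 mm play all round) fits casting round. Origin: centre of the underside; x, y along its sides.
- bare_round (a point): centre of the bare near half of the fixed plywood sample board that carries the wooden pattern of shape round, on the board's upper face (8 mm above the bench). The board is 196 mm (x) by 86 mm (y), 8 mm thick; the fixed dark-wood pattern, of the casting's shape, size and rib, is centred 100 mm farther along x; x is the pattern's rib direction; z up.
- cast_square: loose brass casting, square plate, 62 x 62 mm, 12 mm thick, about 0.2 kg. Mid-top stands a straight rib to grip: 40 mm long (x), 12 mm thick (y), its top 38 mm above the underside. 3 mm studs on top. Origin: centre of underside; z up. Starts in its mould's pocket. May be absent (None).
- mould_square: fixed dark steel open mould block 100 x 100 x 28 mm whose pocket (14 mm deep, floor 14 mm above the bench, 2.5 mm play all round) fits casting square. Origin: centre of the underside; x, y along its sides.
- bare_square (a point): centre of the bare near half of the fixed plywood sample board that carries the wooden pattern of shape square, on the board's upper face (8 mm above the bench). The board is 196 mm (x) by 86 mm (y), 8 mm thick; the fixed dark-wood pattern, of the casting's shape, size and rib, is centred 100 mm farther along x; x is the pattern's rib direction; z up.
- cast_bar: loose brass casting, plain oblong bar, 84 mm (x) by 46 mm (y), 12 mm thick, about 0.2 kg. Mid-top stands a straight rib to grip: 40 mm long (x), 12 mm thick (y), its top 38 mm above the underside. 3 mm studs on top. Origin: centre of underside; z up. Starts in its mould's pocket. May be absent (None).
- mould_bar: fixed dark steel open mould block 100 x 100 x 28 mm whose pocket (14 mm deep, floor 14 mm above the bench, 2.5 mm play all round) fits casting bar. Origin: centre of the underside; x, y along its sides.
- bare_bar (a point): centre of the bare near half of the fixed plywood sample board that carries the wooden pattern of shape bar, on the board's upper face (8 mm above the bench). The board is 196 mm (x) by 86 mm (y), 8 mm thick; the fixed dark-wood pattern, of the casting's shape, size and rib, is centred 100 mm farther along x; x is the pattern's rib direction; z up.
- cast_cross: loose brass casting, equal-armed cross, 72 x 72 mm, arms 28 mm wide, 12 mm thick, about 0.2 kg. Mid-top stands a straight rib to grip: 40 mm long (x), 12 mm thick (y), its top 38 mm above the underside. 3 mm studs on top. Origin: centre of underside; z up. Starts in its mould's pocket. May be absent (None).
- mould_cross: fixed dark steel open mould block 100 x 100 x 28 mm whose pocket (14 mm deep, floor 14 mm above the bench, 2.5 mm play all round) fits casting cross. Origin: centre of the underside; x, y along its sides.
- bare_cross (a point): centre of the bare near half of the fixed plywood sample board that carries the wooden pattern of shape cross, on the board's upper face (8 mm above the bench). The board is 196 mm (x) by 86 mm (y), 8 mm thick; the fixed dark-wood pattern, of the casting's shape, size and rib, is centred 100 mm farther along x; x is the pattern's rib direction; z up.
- cast_aitch: loose brass casting, H-shaped plate, 76 mm (x) by 72 mm (y): two 22 x 72 mm cheeks (long side along y) joined by a 36 x 30 mm web, 12 mm thick, about 0.2 kg. Mid-top stands a straight rib to grip: 40 mm long (x), 12 mm thick (y), its top 38 mm above the underside. 3 mm studs on top. Origin: centre of underside; z up. Starts in its mould's pocket. May be absent (None).
- mould_aitch: fixed dark steel open mould block 100 x 100 x 28 mm whose pocket (14 mm deep, floor 14 mm above the bench, 2.5 mm play all round) fits casting aitch. Origin: centre of the underside; x, y along its sides.
- bare_aitch (a point): centre of the bare near half of the fixed plywood sample board that carries the wooden pattern of shape aitch, on the board's upper face (8 mm above the bench). The board is 196 mm (x) by 86 mm (y), 8 mm thick; the fixed dark-wood pattern, of the casting's shape, size and rib, is centred 100 mm farther along x; x is the pattern's rib direction; z up.
- vent_key (a joint): vent key: 0 at rest, grows to 1.2 rad at its stop as the key is turned clockwise seen from above; a spring (about 0.04 N m at rest, 0.19 N m at the stop) returns it when let go.
- key_grip (a point): on the vertical turning axis of the vent key, at the height to grip, 62 mm above the bench. The key is an aluminium bar 56 mm long (this frame's x), 12 mm thick (y), reaching from 18 mm below to 16 mm above this point; it stands on a fixed grey valve box 90 x 90 x 30 mm with a steel collar of 30 mm radius and 6 mm height. Frame turns with the key; z up.
- hammer: hammer lying on the bench, bystander; origin on its underside
- punch: square steel punch 90 x 14 x 14 mm lying between moulds and boards, bystander; origin: centre of the underside
- pliers: red-handled pliers about 150 mm long lying flat, bystander; origin at the rivet, on the bench
- bowl: steel bowl 90 mm across, 45 mm high, bystander; origin: centre of the underside
- dapping_cube: steel dapping cube 60 mm with dished top, bystander; origin: centre of the underside
- mandrel: tapered steel ring mandrel standing upright, 26 mm across, 104 mm high, bystander; origin: centre of the underside
- wax_block: yellow wax block 40 x 80 x 45 mm, bystander; origin: centre of the underside
Mind the look-alikes: they are no part of the job. What is shaped like the cast_cross but blue, purple or red is not meant.

How it is judged:
On the way, in this order (a step that is already met when the one before it is completed fails the run):
1. the vent key is turned to its stop (past 1.1 rad) while every casting is still within 60 mm of its mould's centre (value of joint vent_key above 1.1 rad and horizontal distance between cast_round and mould_round below 0.06 m and horizontal distance between cast_square and mould_square below 0.06 m and horizontal distance between cast_bar and mould_bar below 0.06 m and horizontal distance between cast_cross and mould_cross below 0.06 m and horizontal distance between cast_aitch and mould_aitch below 0.06 m), for 0.1 s.
2. the vent key is let go and has sprung back (below 0.1 rad) (value of joint vent_key below 0.1 rad and contact force between the fingers and valve_box below 0.2 N), for 0.2 s.
At the end, for the whole second after the job is handed in: Every casting lies at rest and flat (within 0.1 rad and 5 mm of the board's face) within 15 mm of the centre of the bare half of its own shape's board, its rib within 0.2 rad of the pattern's rib (either way round); the vent key is back at rest (value of joint vent_key below 0.1 rad and horizontal distance between cast_round and bare_round below 0.015 m and z of cast_round in the frame of bare_round below 0.005 m and angle between each of cast_round, cast_square, cast_bar, cast_cross, cast_aitch's own z axis and vertical below 0.1 rad and angle between the x axis of cast_round and the x axis of bare_round, either way round below 0.2 rad and linear speed of each of cast_round, cast_square, cast_bar, cast_cross, cast_aitch below 0.02 m/s and horizontal distance between cast_square and bare_square below 0.015 m and z of cast_square in the frame of bare_square below 0.005 m and angle between the x axis of cast_square and the x axis of bare_square, either way round below 0.2 rad and horizontal distance between cast_bar and bare_bar below 0.015 m and z of cast_bar in the frame of bare_bar below 0.005 m and angle between the x axis of cast_bar and the x axis of bare_bar, either way round below 0.2 rad and horizontal distance between cast_cross and bare_cross below 0.015 m and z of cast_cross in the frame of bare_cross below 0.005 m and angle between the x axis of cast_cross and the x axis of bare_cross, either way round below 0.2 rad and horizontal distance between cast_aitch and bare_aitch below 0.015 m and z of cast_aitch in the frame of bare_aitch below 0.005 m and angle between the x axis of cast_aitch and the x axis of bare_aitch, either way round below 0.2 rad); the robot touches nothing.
It fails at once if a bystander (tool, bowl or block on the bench) is moved more than 40 mm (distance of any of hammer, punch, pliers, bowl, dapping_cube, mandrel, wax_block from where it was at the start of the episode above 0.04 m).
Of cast_round, cast_square, cast_bar, cast_cross, cast_aitch only 3 to 5 are there at a start; the rules pass over those that are not, and their reading is None.
At some moment in a run one of cast_round, cast_square, cast_bar, cast_cross, cast_aitch may be knocked a few centimetres aside while the robot is not near it.
Once in a run the grip may slacken for a moment while it holds something.
It also fails if it takes over 210 s, if anything falls off the work surface, if the arm or the gripper's body presses on something with over 40 N, if the wrist force passes 120 N, or if a joint passes its speed limit or range.

ROBOT

A 6-joint arm with a two-finger parallel gripper is mounted at the origin on the work surface. World frame = base frame: x ahead of the robot, y to its left, z up, the work surface at z = 0. Lengths are in m, angles in rad, forces in N, time in s.
With the tool pointing down it reaches from about 0.325 to 0.85 m from the base axis. Payload 15.5 kg.
Tool frame: the origin (TCP) lies at the very end of the fingers, on their centre line; the grasp point (between the pads) lies 19 mm behind it; z points along the fingers, y is the line along which they close (so a half turn about z gives the same grasp; the last joint's range is limited). The gripper opens to 91 mm and grips with 3 to 60 N. Pads are 32 mm wide; open, the fingers measure 118 mm over their backs; the gripper's body (76 mm by 178 mm) begins 60 mm behind the grasp point.
Start: joints at [-1.423, 0.494, 1.345, -0, 1.302, -0.096], TCP at [0.151, -0.607, 0.214] pointing down, gripper open.
Joint ranges: [-2.91, 2.91], [-0.82, 2.16], [0.22, 2.67], [-1.22, 4.37], [0.12, 2.79], [-3.08, 3.08]. Speed limits (rad/s): [1.89, 1.89, 2.57, 3.01, 3.01, 3.01].

INTERFACE

Orientations are given as a unit quaternion [w, x, y, z].
In Python, from cell import ctrl gives the robot as it stands.
- The arm moves only by the shell command python3 -m crank 'ROWS' [FORCE]. ROWS is JSON, a list of rows, each a list of 3 entries, a list of its own where there are three numbers: the turn, a rotation vector about the tool's x, y, z in rad, then the shift along the tool's x, y, z in cm, then the closure, from -1 (fully open) to 1 (shut). A call has 1 to 20 rows; each row is the pose to reach, as a shift and turn from the pose commanded when the call began, along the tool's axes at that moment; what a row does not reach only later rows make up. A row lasts 1/12 s, in which the tool goes at most 41.7 mm and 7.16 degrees, less where a joint would pass 70% of its speed; a pose out of reach is approached as far as the arm can. A call with a gripper value outside its range is refused whole. The fingers move at their own pace and stop on an object; FORCE is the grip in N (left out, the last holds). Time passes only in rows, so rows that repeat a pose let the fingers close. It gives the time, the measured TCP pose, the force, the opening and the grip force at its end, in the units of the state.
- ctrl.observe(): the state, without advancing time (a new reading comes with each control period).
- ctrl.read_camera(name): name is "side" or "top" or "wrist"; returns a dict with "pixels" (420x560x3 uint8, red, green, blue), "camera_matrix" (3x3 intrinsics, pixels), "view" (4x4, takes a point from world to camera coordinates); the wrist camera has in their place "T_tool_cam" (4x4, takes a point from camera to tool coordinates, whose origin is the TCP and whose axes are the flange's). Camera axes: x right, y down, z forward; pixel columns grow to the right and rows downward; lengths in m; the calibration is good to about 2 mm. A picture is of the moment at which its call begins: read the wrist's pose just before it. There is no depth.
- ctrl.sign_off(): hands the job in; it is judged then, once.
The state is a dict: "time": time; "joint_positions": joint angles; "joint_vel": joint speeds; "tau": joint torques, N m; "position": TCP position; "ee_rot": TCP orientation; "ft_force": force on the tool from outside, world axes, zero at the start; "moment": the same for the moment, N m; "width": finger opening in m; "finger_force": force on a finger pad.
Only numpy, scipy, OpenCV 4.12 (cv2) and the standard library are available. Lean on these libraries where they do the work, as an engineer would, in place of code of your own. Each camera call takes 0.05 s, during which the arm holds its last target. There are 200 camera calls.

## Working session

There is one attempt and no reset: what is moved stays moved. The work goes in short steps, Python scripts to look and compute and a shell command to move; the robot and the scene stay as the last step left them, time stands still between calls to the robot, and variables do not carry over. Pictures are saved under pics/ and viewed, at most 17 in all, crops included, and the job is handed in when it is done.

```bash
ls; mkdir -p pics; python3 - <<'E'
from cell import ctrl
import cv2
s=ctrl.observe();print(s)
for n in("top","side"):
    r=ctrl.read_camera(n);cv2.imwrite(f"pics/{n}0.png",r["pixels"][:,:,::-1]);print(r["camera_matrix"],r["view"])
r=ctrl.read_camera("wrist");print(r["camera_matrix"],r["T_tool_cam"])
E
```

```text
pics
{'time': 0.0, 'joint_positions': array([-1.42251677e+00,  4.94181085e-01,  1.34615284e+00,  1.25761827e-05,
        1.30249439e+00, -9.54845949e-02]), 'joint_vel': array([-0.00082133, -0.00234926, -0.00070618, -0.00037117, -0.00064936,
        0.00081278]), 'tau': array([-4.38869602e-04, -8.78818989e+01, -3.81857836e+01,  7.08014821e-02,
        5.31120098e-02, -5.74791193e-05]), 'position': array([ 0.15080686, -0.60613029,  0.21333222]), 'ee_rot': array([-6.17777663e-04,  9.92581584e-01,  1.21578853e-01, -1.02473621e-05]), 'ft_force': array([ 0.21156326,  0.02021318, -0.22625201]), 'moment': array([-0.01319185,  0.00533839,  0.00453557]), 'finger_force': 0.0, 'width': 0.09158156388033295}
[[410.00994249   0.         278.18520013]
 [  0.         410.00994249 209.92495608]
 [  0.           0.           1.        ]] [[ 0.01022199 -0.99976521  0.01910585 -0.04470433]
 [-0.98183847 -0.01365488 -0.18922673  0.56963398]
 [ 0.18944319 -0.01682459 -0.98174753  1.08431511]
 [ 0.          0.          0.          1.        ]]
[[461.2729298    0.         277.87419901]
 [  0.         461.2729298  205.23327853]
 [  0.           0.           1.        ]] [[-0.9968015  -0.07938096  0.00924276  0.57537688]
 [-0.05750222  0.63208952 -0.77275891  0.1009811 ]
 [ 0.05550009 -0.77081872 -0.63463237  1.15823995]
 [ 0.          0.          0.          1.        ]]
[[289.23220087   0.         280.22267649]
 [  0.         289.23220087 210.76985014]
 [  0.           0.           1.        ]] [[-8.72116234e-05 -9.67866831e-01 -2.51463299e-01  7.05355984e-02]
 [ 9.99999257e-01  2.21253196e-04 -1.19840625e-03  4.80217090e-05]
 [ 1.21553471e-03 -2.51463217e-01  9.67866093e-01 -1.70335897e-01]
 [ 0.00000000e+00  0.00000000e+00  0.00000000e+00  1.00000000e+00]]
```

View pics/top0.png

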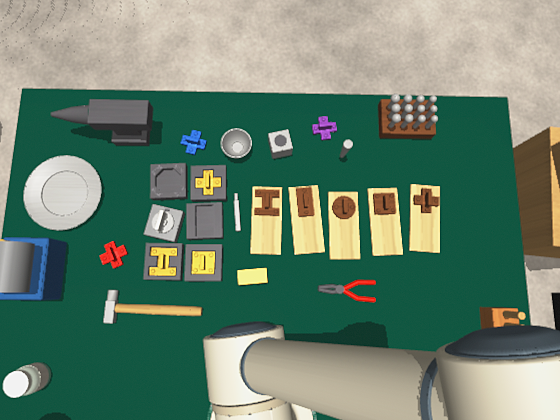

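View pics/side0.png

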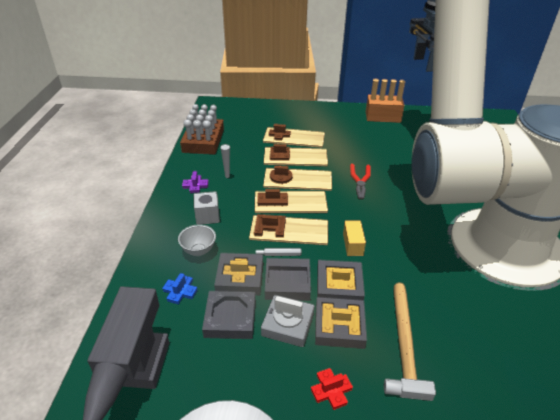

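Top: castings are yellow cross (207,182), aitch (162,261) and square (203,261). The round (168,181) and bar (204,221) moulds are empty. The key is at (164,222). Board centres in x order are aitch 266, bar 306, round 344, square 385, cross 425. Look-alike crosses for cast_cross: blue (193,141), purple (324,127), red (113,254). The brass one sitting in a mould is the right one. Side view agrees: cross (240,270), square (342,278), aitch (342,320), key (289,308).

```bash
cat > h.py <<'E'
from cell import ctrl
import cv2, numpy as np
from scipy.spatial.transform import Rotation as R
def cam(n):
    s=ctrl.observe() if n=="wrist" else None
    r=ctrl.read_camera(n); K=r["camera_matrix"]
    if n=="wrist":
        q=s["ee_rot"]; T=np.eye(4); T[:3,:3]=R.from_quat(np.r_[q[1:],q[0]]).as_matrix(); T[:3,3]=s["position"]
        V=np.linalg.inv(T@r["T_tool_cam"])
    else: V=r["view"]
    return r["pixels"],K,V
def ray(K,V,uv):
    uv=np.atleast_2d(np.float64(uv)); d=np.c_[(uv-K[:2,2])/K[0,0],np.ones(len(uv))]@V[:3,:3]
    return -V[:3,:3].T@V[:3,3],d/np.linalg.norm(d,axis=1)[:,None]
def plane(K,V,uv,z):
    c,d=ray(K,V,uv); return c+d*((z-c[2])/d[:,2])[:,None]
def tri(views):  # list of (K,V,uv)
    A=np.zeros((3,3));b=np.zeros(3)
    for K,V,uv in views:
        c,d=ray(K,V,uv);P=np.eye(3)-np.outer(d[0],d[0]);A+=P;b+=P@c
    return np.linalg.solve(A,b)
def proj(K,V,p):
    q=V[:3,:3]@np.asarray(p)+V[:3,3]; return (K@q)[:2]/q[2]
def blobs(m,amin):
    n,l,st,c=cv2.connectedComponentsWithStats(m.astype(np.uint8)); 
    return [(st[i,4],c[i],l==i) for i in range(1,n) if st[i,4]>amin]
def hsv(im): return cv2.cvtColor(im,cv2.COLOR_RGB2HSV).astype(int)
def yellow(im):
    h=hsv(im); return (h[...,0]>18)&(h[...,0]<33)&(h[...,1]>150)&(h[...,2]>70)
def rect(m):
    c=max(cv2.findContours(m.astype(np.uint8),0,2)[0],key=cv2.contourArea); return cv2.minAreaRect(c)
E
python3 - <<'E'
from h import *
im,K,V=cam("top")
cv2.imwrite("pics/topcrop.png",cv2.resize(im[150:290,130:450],None,fx=2.5,fy=2.5,interpolation=2)[:,:,::-1])
for n,uv,z in [("key",(164,222),.07),("cross",(207,182),.03),("aitch",(162,261),.03),("sq",(203,261),.03)]: print(n,plane(K,V,uv,z)[0].round(3))
for n,uv in dict(aitch=(267,202),bar=(305,201),round=(344,206),sq=(385,203),cross=(426,200)).items(): print(n,plane(K,V,uv,.03)[0].round(3))
E
```

```text
key [0.53  0.272 0.07 ]
cross [0.654 0.167 0.03 ]
aitch [0.427 0.281 0.03 ]
sq [0.428 0.168 0.03 ]
aitch [ 0.597 -0.006  0.03 ]
bar [ 0.602 -0.115  0.03 ]
round [ 0.589 -0.226  0.03 ]
sq [ 0.599 -0.344  0.03 ]
cross [ 0.61  -0.463  0.03 ]
```

View pics/topcrop.png

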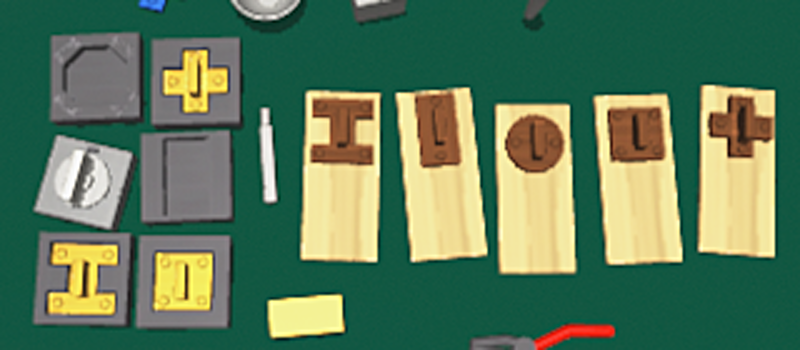

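Crop confirms: brass cross, aitch and square are in their moulds, and each pattern sits at the far end of its board.

```bash
cat >> h.py <<'E'
def go(p,yaw):
    s=ctrl.observe();q=s["ee_rot"];r=R.from_quat(np.r_[q[1:],q[0]])
    t=R.from_euler("z",yaw)*R.from_rotvec([np.pi,0,0])
    w=(r.inv()*t).as_rotvec()
    if abs(w[2])>np.pi/2: pass
    print("turn",w.round(3),"shift cm",(r.inv().apply(np.asarray(p)-s["position"])*100).round(2), "j6",s["joint_positions"][5].round(2))
E
python3 -c "
from h import *
go([.5,-.2,.36],0);go([.5,.1,.36],0)"
```

```text
turn [-0.001  0.     0.244] shift cm [ 43.69 -31.01 -14.62] j6 -0.1
turn [-0.001  0.     0.244] shift cm [ 50.93 -60.12 -14.6 ] j6 -0.1
```

```bash
python3 -m crank '[[[0,0,0.244],[43.7,-31,-14.6],-1],[[0,0,0.244],[43.7,-31,-14.6],-1],[[0,0,0.244],[43.7,-31,-14.6],-1],[[0,0,0.244],[43.7,-31,-14.6],-1],[[0,0,0.244],[43.7,-31,-14.6],-1],[[0,0,0.244],[43.7,-31,-14.6],-1],[[0,0,0.244],[43.7,-31,-14.6],-1],[[0,0,0.244],[43.7,-31,-14.6],-1],[[0,0,0.244],[43.7,-31,-14.6],-1],[[0,0,0.244],[43.7,-31,-14.6],-1],[[0,0,0.244],[43.7,-31,-14.6],-1],[[0,0,0.244],[43.7,-31,-14.6],-1],[[0,0,0.244],[43.7,-31,-14.6],-1],[[0,0,0.244],[43.7,-31,-14.6],-1],[[0,0,0.244],[43.7,-31,-14.6],-1],[[0,0,0.244],[43.7,-31,-14.6],-1],[[0,0,0.244],[43.7,-31,-14.6],-1],[[0,0,0.244],[43.7,-31,-14.6],-1]]'
python3 - <<'E'
from h import *
im,K,V=cam("wrist"); cv2.imwrite("pics/w1.png",im[:,:,::-1]); np.savez("w1.npz",im=im,K=K,V=V)
s=ctrl.observe();print(s["joint_positions"].round(2),s["position"]);go([.5,.15,.36],0)
E
```

```text
time: 1.7
position: [0.4993, -0.2011, 0.3595]
ee_rot: [-0.0, 1.0, -0.001, -0.0]
ft_force: [-0.3, 0.7, -0.6]
width: 0.0913
finger_force: 0.0
[-0.49  0.26  1.32 -0.    1.56  1.08] [ 0.49931506 -0.20111467  0.35957555]
turn [-0.     0.001 -0.002] shift cm [ 1.000e-02 -3.511e+01 -4.000e-02] j6 1.08
```

View pics/w1.png

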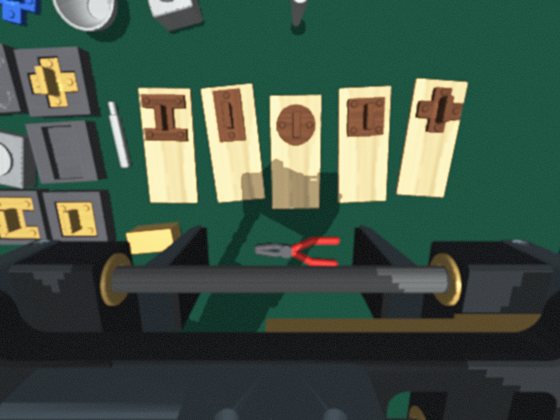

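Wrist view: board centres from left are aitch (168,145), bar (234,142), round (296,152), square (364,144), cross (433,138). Castings are at the left edge. Next I move over the moulds for the second view.

```bash
python3 -m crank '[[[0,0,0],[0,-4,0],-1],[[0,0,0],[0,-35,0],-1],[[0,0,0],[0,-35,0],-1],[[0,0,0],[0,-35,0],-1],[[0,0,0],[0,-35,0],-1],[[0,0,0],[0,-35,0],-1],[[0,0,0],[0,-35,0],-1],[[0,0,0],[0,-35,0],-1],[[0,0,0],[0,-35,0],-1],[[0,0,0],[0,-35,0],-1],[[0,0,0],[0,-35,0],-1],[[0,0,0],[0,-35,0],-1],[[0,0,0],[0,-35,0],-1],[[0,0,0],[0,-35,0],-1],[[0,0,0],[0,-35,0],-1]]'
python3 - <<'E'
from h import *
im,K,V=cam("wrist"); cv2.imwrite("pics/w2.png",im[:,:,::-1]); np.savez("w2.npz",im=im,K=K,V=V)
s=ctrl.observe();print(s["joint_positions"].round(2),s["position"])
E
```

```text
time: 3.0
position: [0.5003, 0.1489, 0.36]
ee_rot: [0.0, 1.0, -0.001, 0.0]
ft_force: [0.7, -1.0, 0.3]
width: 0.0912
finger_force: 0.0
[ 0.18  0.23  1.36 -0.    1.55  1.75] [0.50031538 0.14906715 0.35997089]
```

View pics/w2.png

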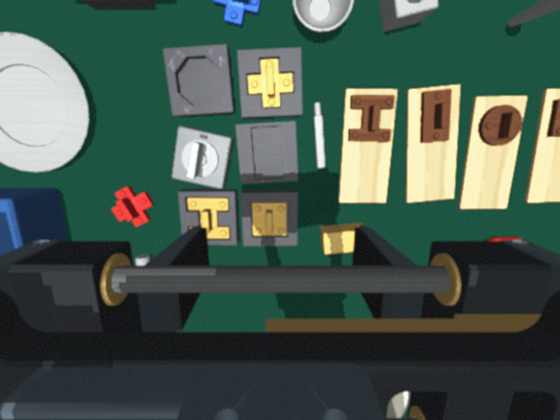

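w2 shows the castings: cross (270,82), aitch (209,218), square (269,219, shaded). Key is at (200,158).

```bash
cat > boards.py <<'E'
from h import *
names=["aitch","bar","round","square","cross"]
def boards(im,K,V):
    h=hsv(im); m=(h[...,0]>8)&(h[...,0]<32)&(h[...,1]<150)&(h[...,1]>35)&(h[...,2]>80)
    m=cv2.morphologyEx(m.astype(np.uint8),cv2.MORPH_CLOSE,np.ones((3,3)))
    out=[]
    for a,c,b in blobs(m,700):
        ys,xs=np.where(b)
        if xs.min()==0 or xs.max()==559: continue
        cn=max(cv2.findContours(b.astype(np.uint8),0,1)[0],key=cv2.contourArea)[:,0]
        P=plane(K,V,cn,.008)[:,:2]*1000
        hull=cv2.convexHull(np.float32(P)); r=cv2.minAreaRect(hull)
        L=sorted(r[1])
        if not(75<L[0]<100 and 180<L[1]<210): continue
        box=cv2.boxPoints(r); e=max((box[1]-box[0],box[2]-box[1]),key=np.linalg.norm)
        e=e*np.sign(e[0]); out.append((np.r_[r[0]]/1000,np.arctan2(e[1],e[0]),L,proj(K,V,[*np.r_[r[0]]/1000,.008])))
    return sorted(out,key=lambda o:-o[0][1])
if __name__=="__main__":
    D={n:(lambda d:(d["im"],d["K"],d["V"]))(np.load(n+".npz")) for n in("w1","w2")}
    D["top"]=cam("top"); D["side"]=cam("side")
    B={n:boards(*d) for n,d in D.items()}
    for n in B:
        for o in B[n]: print(n,o[0].round(4),"yaw",round(float(o[1]),3),np.round(o[2]),"bare",(o[0]-.05*np.r_[np.cos(o[1]),np.sin(o[1])]).round(4))
    for n2 in("top","side"):
      if len(B["w1"])==5==len(B[n2]):
        for n,a,b in zip(names,B["w1"],B[n2]): print(n,n2,tri([(*D["w1"][1:],a[3]),(*D[n2][1:],b[3])]).round(4))
    # castings & key
    for n in("w2","top","side"):
        im,K,V=D[n]
        for a,c,b in blobs(yellow(im),100):
            p=plane(K,V,c,.026)[0]
            if .1<p[1]<.4 and .3<p[0]<.8: print(n,"yellow",a,c.round(1),p[:2].round(4))
E
python3 boards.py
```

```text
w1 [ 0.5489 -0.0044] yaw -0.011 [ 89. 197.] bare [ 0.4989 -0.0039]
w1 [ 0.5529 -0.1192] yaw 0.093 [ 89. 198.] bare [ 0.5031 -0.1238]
w1 [ 0.5375 -0.2272] yaw 0.015 [ 88. 198.] bare [ 0.4875 -0.228 ]
w1 [ 0.5505 -0.3466] yaw 0.049 [ 89. 198.] bare [ 0.5005 -0.3491]
w1 [ 0.5611 -0.4622] yaw -0.069 [ 90. 198.] bare [ 0.5112 -0.4588]
w2 [ 0.5497 -0.0027] yaw -0.012 [ 90. 197.] bare [ 0.4997 -0.0021]
w2 [ 0.5528 -0.1172] yaw 0.095 [ 90. 198.] bare [ 0.503 -0.122]
w2 [ 0.5378 -0.2249] yaw 0.014 [ 90. 197.] bare [ 0.4878 -0.2257]
top [ 0.5504 -0.0037] yaw -0.008 [ 88. 198.] bare [ 0.5004 -0.0033]
top [ 0.5539 -0.1189] yaw 0.094 [ 88. 198.] bare [ 0.5041 -0.1236]
top [ 0.5376 -0.2271] yaw 0.014 [ 88. 195.] bare [ 0.4876 -0.2277]
top [ 0.5513 -0.3466] yaw 0.044 [ 88. 198.] bare [ 0.5014 -0.3488]
top [ 0.5626 -0.4627] yaw -0.064 [ 87. 198.] bare [ 0.5127 -0.4595]
aitch top [ 0.5496 -0.0041  0.0083]
bar top [ 0.5533 -0.1191  0.0094]
round top [ 0.5376 -0.2271  0.0078]
square top [ 0.5506 -0.3454  0.0123]
cross top [ 0.5614 -0.4603  0.013 ]
top yellow 185 [207.4 177.8] [0.6672 0.1667]
top yellow 546 [162.7 261.4] [0.4261 0.2798]
top yellow 145 [210.6 260.3] [0.4308 0.1477]
side yellow 504 [340.1 277.9] [0.4239 0.1685]
side yellow 491 [344.9 316.7] [0.4167 0.2745]
```

```bash
python3 -m crank '[[[0,0,-1.6],[3,-12,12],-1],[[0,0,-1.6],[3,-12,12],-1],[[0,0,-1.6],[3,-12,12],-1],[[0,0,-1.6],[3,-12,12],-1],[[0,0,-1.6],[3,-12,12],-1],[[0,0,-1.6],[3,-12,12],-1],[[0,0,-1.6],[3,-12,12],-1],[[0,0,-1.6],[3,-12,12],-1],[[0,0,-1.6],[3,-12,12],-1],[[0,0,-1.6],[3,-12,12],-1],[[0,0,-1.6],[3,-12,12],-1],[[0,0,-1.6],[3,-12,12],-1],[[0,0,-1.6],[3,-12,12],-1],[[0,0,-1.6],[3,-12,12],-1],[[0,0,-1.6],[3,-12,12],-1]]'
python3 -m crank '[[[0,0,-1.4],[0,0,0],-1],[[0,0,-1.4],[0,0,0],-1],[[0,0,-1.4],[0,0,0],-1],[[0,0,-1.4],[0,0,0],-1],[[0,0,-1.4],[0,0,0],-1],[[0,0,-1.4],[0,0,0],-1],[[0,0,-1.4],[0,0,0],-1],[[0,0,-1.4],[0,0,0],-1],[[0,0,-1.4],[0,0,0],-1],[[0,0,-1.4],[0,0,0],-1],[[0,0,-1.4],[0,0,0],-1],[[0,0,-1.4],[0,0,0],-1],[[0,0,-1.4],[0,0,0],-1],[[0,0,-1.4],[0,0,0],-1]]'
python3 - <<'E'
from h import *
im,K,V=cam("wrist"); cv2.imwrite("pics/w3.png",im[:,:,::-1]); np.savez("w3.npz",im=im,K=K,V=V)
s=ctrl.observe();print(s["joint_positions"].round(2),s["position"])
print(proj(K,V,[.53,.272,.078]))
E
```

```text
time: 4.4
position: [0.5303, 0.2697, 0.2399]
ee_rot: [-0.0, 0.698, 0.716, -0.0]
ft_force: [0.4, -0.7, 1.1]
width: 0.0914
finger_force: 0.0
time: 5.57
position: [0.5302, 0.2698, 0.2399]
ee_rot: [0.0, 0.073, 0.997, -0.0]
ft_force: [0.5, -0.2, 1.0]
width: 0.0916
finger_force: 0.0
[ 0.37  0.43  1.39  0.    1.33 -1.05] [0.53022309 0.26974857 0.23991489]
[281.84461872 197.52601247]
```

View pics/w3.png

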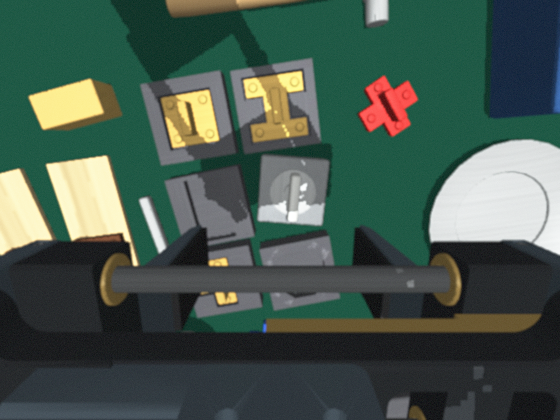

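```bash
python3 - <<'E'
from h import *
d=np.load("w3.npz");im=d["im"]
a=cv2.resize(im[140:240,240:350],None,fx=5,fy=5,interpolation=2)
cv2.imwrite("pics/w3k.png",a[:,:,::-1])
E
```

```text
(no output)
```

View pics/w3k.png

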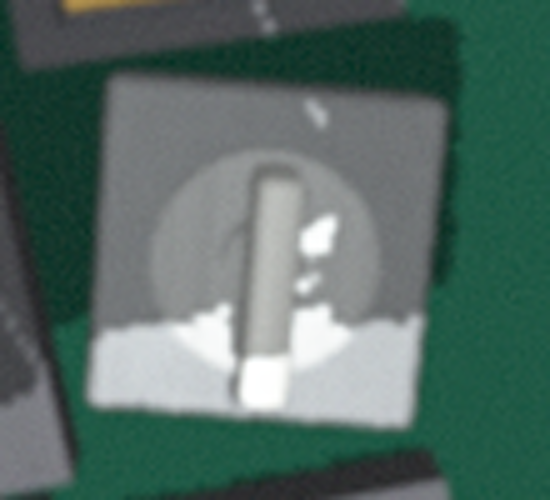

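The key's top face runs from crop (280,178) to (264,407), and the box corners are clearly visible.

```bash
python3 - <<'E'
from h import *
d=np.load("w3.npz");K,V=d["K"],d["V"]
f=lambda l:np.float64(l)/5+[240,140]-.4
e=plane(K,V,f([(280,178),(264,407)]),.078);print("key",e.mean(0).round(4),np.linalg.norm(e[0]-e[1]).round(4))
u=e[1]-e[0];k=np.arctan2(u[1],u[0]);print("k",k.round(3))
b=plane(K,V,f([(107,75),(448,98),(412,425),(88,403)]),.03);print("box",b.mean(0).round(4),[np.linalg.norm(b[i]-b[i-1]).round(4) for i in range(4)],np.arctan2(*(b[3]-b[0])[1::-1]))
# height check from top view: brightest strip of key
print(tri([(K,V,f((272,292))),(*cam("top")[1:],(164,221.5))]).round(3))
go([*e.mean(0)[:2],.10],k+np.pi)
E
```

```text
key [0.5333 0.2859 0.078 ] 0.055
k -0.202
box [0.5328 0.2861 0.03  ] [np.float64(0.0887), np.float64(0.0887), np.float64(0.0891), np.float64(0.0893)] -0.22166233793832138
[0.543 0.286 0.018]
turn [-0.    -0.     0.058] shift cm [-0.07  1.64 13.99] j6 -1.06
```

```bash
python3 -m crank '[[[0,0,0.05],[0,1.6,4],0],[[0,0,0.05],[0,1.6,8],0],[[0,0,0.05],[0,1.6,10],0],[[0,0,0.05],[0,1.6,10],0],[[0,0,0.05],[0,1.6,12],0],[[0,0,0.05],[0,1.6,14],0],[[0,0,0.05],[0,1.6,16],0],[[0,0,0.05],[0,1.6,18],0],[[0,0,0.05],[0,1.6,19.5],0],[[0,0,0.05],[0,1.6,19.5],0],[[0,0,0.05],[0,1.6,19.5],0.5],[[0,0,0.05],[0,1.6,19.5],0.9],[[0,0,0.05],[0,1.6,19.5],0.9],[[0,0,0.05],[0,1.6,19.5],0.9],[[0,0,0.05],[0,1.6,19.5],0.9],[[0,0,0.05],[0,1.6,19.5],0.9]]' 30
```

```text
time: 7.0
position: [0.5329, 0.2858, 0.0456]
ee_rot: [0.0, 0.096, 0.995, 0.0]
ft_force: [-0.6, -1.3, 7.6]
width: 0.0117
finger_force: 29.8
```

```bash
python3 -m crank '[[[0,0,0.1],[0,0,0],0.9],[[0,0,0.2],[0,0,0],0.9],[[0,0,0.3],[0,0,0],0.9],[[0,0,0.4],[0,0,0],0.9],[[0,0,0.5],[0,0,0],0.9],[[0,0,0.6],[0,0,0],0.9],[[0,0,0.7],[0,0,0],0.9],[[0,0,0.8],[0,0,0],0.9],[[0,0,0.9],[0,0,0],0.9],[[0,0,1.0],[0,0,0],0.9],[[0,0,1.07],[0,0,0],0.9],[[0,0,1.12],[0,0,0],0.9],[[0,0,1.16],[0,0,0],0.9],[[0,0,1.19],[0,0,0],0.9],[[0,0,1.19],[0,0,0],0.9],[[0,0,1.19],[0,0,0],0.9],[[0,0,1.19],[0,0,0],0.9]]'
python3 -c "
from h import *
s=ctrl.observe();q=s['ee_rot'];print(R.from_quat(np.r_[q[1:],q[0]]).as_matrix()[:2,0],s['moment'],s['width'])"
```

```text
time: 8.42
position: [0.5339, 0.2867, 0.0456]
ee_rot: [0.001, 0.637, 0.771, 0.002]
ft_force: [4.1, 6.6, 0.1]
width: 0.012
finger_force: 30.0
[-0.1878946   0.98218835] [ 1.08228702 -0.70252714  0.19279538] 0.012044014053955407
```

```bash
python3 -m crank '[[[0,0,0.03],[0,0,0],0.9],[[0,0,0.03],[0,0,0],0.9],[[0,0,0.03],[0,0,0],0.9]]'
python3 -c "
from h import *
s=ctrl.observe();q=s['ee_rot'];print(R.from_quat(np.r_[q[1:],q[0]]).as_matrix()[:2,0],s['moment'],s['width'])"
python3 -m crank '[[[0,0,-0.12],[0,0,0],0.9],[[0,0,-0.24],[0,0,0],0.9],[[0,0,-0.36],[0,0,0],0.9],[[0,0,-0.48],[0,0,0],0.9],[[0,0,-0.6],[0,0,0],0.9],[[0,0,-0.72],[0,0,0],0.9],[[0,0,-0.84],[0,0,0],0.9],[[0,0,-0.95],[0,0,0],0.9],[[0,0,-1.05],[0,0,0],0.9],[[0,0,-1.15],[0,0,0],0.9],[[0,0,-1.2],[0,0,0],0.9],[[0,0,-1.21],[0,0,0],0.9],[[0,0,-1.21],[0,0,0],0.9],[[0,0,-1.21],[0,0,0],0.2],[[0,0,-1.21],[0,0,0],0],[[0,0,-1.21],[0,0,0],0],[[0,0,-1.21],[0,0,0],0],[[0,0,-1.21],[0,0,0],0]]'
```

```text
time: 8.67
position: [0.5339, 0.2868, 0.0457]
ee_rot: [0.001, 0.649, 0.761, 0.002]
ft_force: [3.8, 6.7, 0.3]
width: 0.012
finger_force: 30.0
[-0.15820091  0.98740594] [ 1.12937594 -0.78574667  0.18137128] 0.011989502852553551
time: 10.17
position: [0.5324, 0.2856, 0.0449]
ee_rot: [-0.0, 0.101, 0.995, -0.0]
ft_force: [0.6, 0.1, -0.1]
width: 0.0423
finger_force: 0.0
```

```bash
python3 -m crank '[[[0,0,0],[0,0,-4],0],[[0,0,0],[0,0,-8],0],[[0,0,0],[0,0,-12],0],[[0,0,0],[0,0,-16],0],[[0,0,0],[0,0,-20],0],[[0,0,1.5],[3.6,-7.5,-21.5],-1],[[0,0,1.5],[3.6,-7.5,-21.5],-1],[[0,0,1.5],[3.6,-7.5,-21.5],-1],[[0,0,1.5],[3.6,-7.5,-21.5],-1],[[0,0,1.5],[3.6,-7.5,-21.5],-1],[[0,0,1.5],[3.6,-7.5,-21.5],-1],[[0,0,1.5],[3.6,-7.5,-21.5],-1],[[0,0,1.5],[3.6,-7.5,-21.5],-1],[[0,0,1.5],[3.6,-7.5,-21.5],-1],[[0,0,1.5],[3.6,-7.5,-21.5],-1],[[0,0,1.5],[3.6,-7.5,-21.5],-1],[[0,0,1.5],[3.6,-7.5,-21.5],-1],[[0,0,1.5],[3.6,-7.5,-21.5],-1]]'
python3 -m crank '[[[0,0,1.44],[0,0,0],-1],[[0,0,1.44],[0,0,0],-1],[[0,0,1.44],[0,0,0],-1],[[0,0,1.44],[0,0,0],-1],[[0,0,1.44],[0,0,0],-1],[[0,0,1.44],[0,0,0],-1],[[0,0,1.44],[0,0,0],-1],[[0,0,1.44],[0,0,0],-1],[[0,0,1.44],[0,0,0],-1],[[0,0,1.44],[0,0,0],-1],[[0,0,1.44],[0,0,0],-1],[[0,0,1.44],[0,0,0],-1],[[0,0,1.44],[0,0,0],-1],[[0,0,1.44],[0,0,0],-1],[[0,0,1.44],[0,0,0],-1]]'
python3 - <<'E'
from h import *
im,K,V=cam("wrist"); np.savez("w4.npz",im=im,K=K,V=V)
cv2.imwrite("pics/w4.png",cv2.resize(im[20:240,120:420],None,fx=2.6,fy=2.6,interpolation=2)[:,:,::-1]);
E
```

```text
time: 11.67
position: [0.4821, 0.2193, 0.2599]
ee_rot: [-0.0, 0.754, 0.657, -0.0]
ft_force: [0.4, 0.2, -0.5]
width: 0.0909
finger_force: 0.0
time: 12.92
position: [0.4821, 0.2194, 0.2598]
ee_rot: [0.0, 1.0, 0.002, -0.0]
ft_force: [-0.2, -0.8, -0.1]
width: 0.0914
finger_force: 0.0
```

View pics/w4.png

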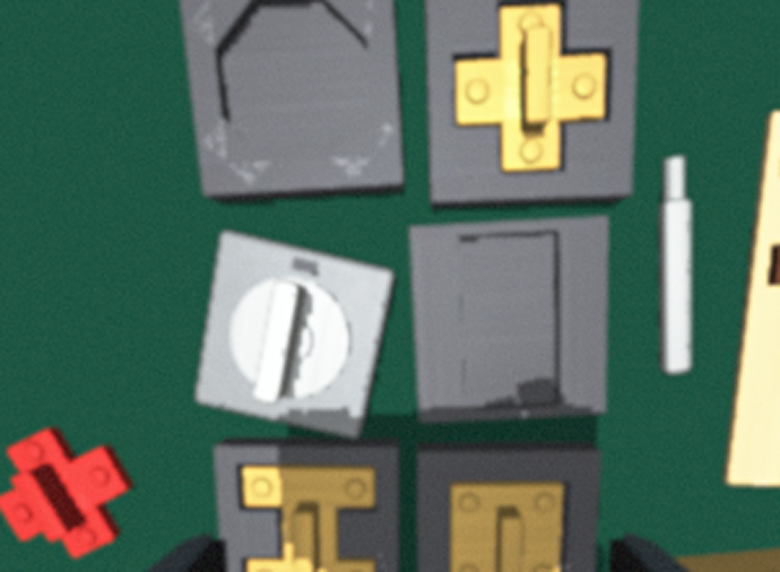

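The key is back at rest. The cross is fully visible, with its rib top from crop (539,27) to (537,125) and arm tips at (455,92), (607,87), (531,4) and (531,170).

```bash
python3 - <<'E'
from h import *
d=np.load("w4.npz");K,V=d["K"],d["V"]
f=lambda l:np.float64(l)/2.6+[120,20]-.3
e=plane(K,V,f([(537,125),(539,27)]),.052);print("rib",e.mean(0).round(4),np.linalg.norm(e[0]-e[1]).round(4),np.arctan2(*(e[1]-e[0])[1::-1]))
b=plane(K,V,f([(455,92),(607,87),(531,170),(531,4)]),.026);print("plate",b.mean(0).round(4),np.linalg.norm(b[0]-b[1]),np.linalg.norm(b[2]-b[3]),np.arctan2(*(b[3]-b[2])[1::-1]))
# height of rib: triangulate w/ w2 (rib seen at approx) -> let mask refine
d2=np.load("w2.npz")
cv2.imwrite("pics/w2c.png",cv2.resize(d2["im"][40:250,160:320],None,fx=3.5,fy=2.8,interpolation=2)[:,:,::-1])
go([*e.mean(0)[:2],.15],0)
E
```

```text
rib [0.6514 0.1658 0.052 ] 0.0401 0.022197714622179912
plate [0.6526 0.1653 0.026 ] 0.07390594865762906 0.07314999604724544 0.04245895490996176
turn [-0.     0.     0.004] shift cm [16.9   5.42 10.99] j6 1.88
```

View pics/w2c.png

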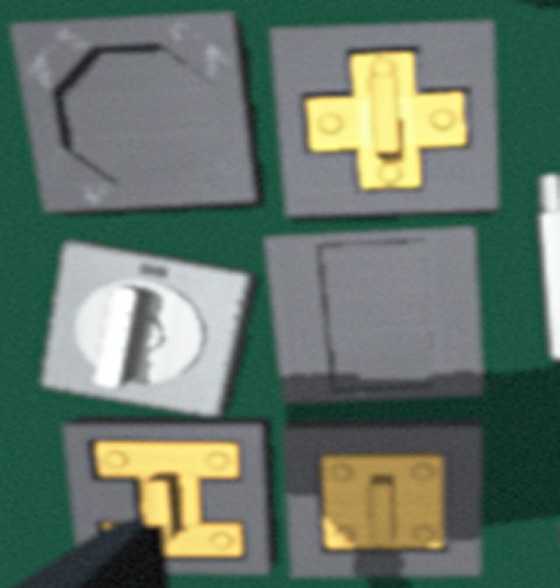

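w2 crop shows the cross rib centre at (386,111), and the square and aitch castings still in their pockets.

```bash
python3 - <<'E'
from h import *
d=np.load("w4.npz");d2=np.load("w2.npz")
a=np.float64((538,76))/2.6+[120,20]-.3; b=np.float64((386.5,112))/[3.5,2.8]+[160,40]-.3
print(tri([(d["K"],d["V"],a),(d2["K"],d2["V"],b)]).round(4))
E
python3 -m crank '[[[0,0,-0.03],[4,1.3,3],0],[[0,0,-0.03],[8,2.6,6],0],[[0,0,-0.03],[12,3.9,9],0],[[0,0,-0.03],[15,5,12],0],[[0,0,-0.03],[17,5.4,14],0],[[0,0,-0.03],[17,5.4,14],0],[[0,0,-0.03],[17,5.4,16],0],[[0,0,-0.03],[17,5.4,18],0],[[0,0,-0.03],[17,5.4,20],0],[[0,0,-0.03],[17,5.4,21.5],0],[[0,0,-0.03],[17,5.4,22.5],0],[[0,0,-0.03],[17,5.4,22.9],0],[[0,0,-0.03],[17,5.4,22.9],0],[[0,0,-0.03],[17,5.4,22.9],0.4],[[0,0,-0.03],[17,5.4,22.9],0.9],[[0,0,-0.03],[17,5.4,22.9],0.9],[[0,0,-0.03],[17,5.4,22.9],0.9],[[0,0,-0.03],[17,5.4,22.9],0.9]]' 40
```

```text
[0.6547 0.1646 0.0422]
time: 14.47
position: [0.6524, 0.1654, 0.0314]
ee_rot: [-0.0, 1.0, 0.015, 0.0]
ft_force: [-0.2, -0.3, -0.4]
width: 0.0153
finger_force: 0.0
```

```bash
python3 -m crank '[[[0,0,0],[0,0,0],0.9],[[0,0,0],[0,0,0],0.9],[[0,0,0],[0,0,0],0.9],[[0,0,0],[0,0,-1],0.9],[[0,0,0],[0,0,-2.5],0.9],[[0,0,0],[0,0,-5],0.9],[[0,0,0],[0,0,-8],0.9],[[0,0,0],[0,0,-11],0.9],[[0,0,0],[0,0,-12],0.9],[[0,0,0],[0,0,-12],0.9]]' 40
python3 - <<'E'
from h import *
go([.512,-.459,.15],-.067)
E
```

```text
time: 15.3
position: [0.6537, 0.1656, 0.1543]
ee_rot: [-0.0, 1.0, 0.015, 0.003]
ft_force: [1.0, -0.1, -1.5]
width: 0.0118
finger_force: 40.0
turn [-0.001 -0.005  0.097] shift cm [-16.03  62.01   0.31] j6 1.7
```

```bash
python3 -m crank '[[[0,0,0.01],[-0.5,2,0],0.9],[[0,0,0.02],[-1.5,5,0],0.9],[[0,0,0.03],[-2.5,9,0],0.9],[[0,0,0.04],[-3.5,13,0],0.9],[[0,0,0.05],[-4.5,17,0],0.9],[[0,0,0.06],[-5.5,21,0],0.9],[[0,0,0.07],[-6.5,25,0],0.9],[[0,0,0.08],[-7.5,29,0],0.9],[[0,0,0.09],[-8.5,33,0],0.9],[[0,0,0.097],[-9.5,37,0],0.9],[[0,0,0.097],[-10.5,41,0],0.9],[[0,0,0.097],[-11.5,45,0],0.9],[[0,0,0.097],[-12.5,49,0],0.9],[[0,0,0.097],[-13.5,53,0],0.9],[[0,0,0.097],[-14.5,57,0],0.9],[[0,0,0.097],[-15.5,60,0],0.9],[[0,0,0.097],[-16,62,0],0.9],[[0,0,0.097],[-16,62,0],0.9],[[0,0,0.097],[-16,62,0],0.9],[[0,0,0.097],[-16,62,0],0.9]]' 40
python3 - <<'E'
from h import *
go([.512,-.459,.027],-.067)
im,K,V=cam("wrist");cv2.imwrite("pics/w5.png",im[:,:,::-1])
E
```

```text
time: 16.97
position: [0.5103, -0.458, 0.1496]
ee_rot: [-0.001, 0.999, -0.034, -0.001]
ft_force: [-0.8, 0.6, -2.3]
width: 0.0119
finger_force: 40.0
turn [-0.002  0.002 -0.   ] shift cm [ 0.19  0.11 12.25] j6 0.82
```

View pics/w5.png

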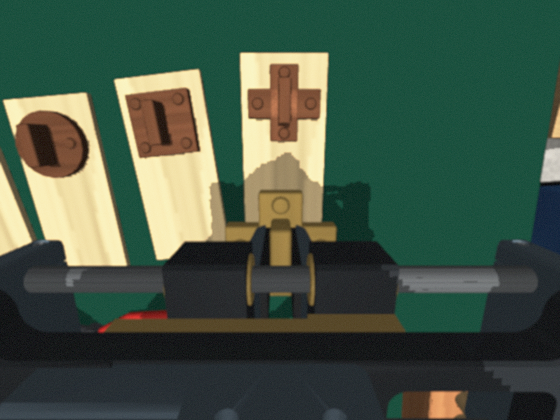

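The cross is held square, rib parallel to the pattern. Lowering now.

```bash
python3 -m crank '[[[0,0,0],[0.2,0.1,3],0.9],[[0,0,0],[0.2,0.1,6],0.9],[[0,0,0],[0.2,0.1,8.5],0.9],[[0,0,0],[0.2,0.1,10.5],0.9],[[0,0,0],[0.2,0.1,11.4],0.9],[[0,0,0],[0.2,0.1,12],0.9],[[0,0,0],[0.2,0.1,12.3],0.9],[[0,0,0],[0.2,0.1,12.3],0.9],[[0,0,0],[0.2,0.1,12.3],0.9]]'
python3 -m crank '[[[0,0,0],[0,0,0.05],0.6],[[0,0,0],[0,0,0.05],0.4],[[0,0,0],[0,0,0.05],0.2],[[0,0,0],[0,0,0],0],[[0,0,0],[0,0,0],0],[[0,0,0],[0,0,-2],0],[[0,0,0],[0,0,-5],0],[[0,0,0],[0,0,-9],0],[[0,0,0],[0,0,-13],0],[[0,0,0],[0,0,-17],0],[[0,0,0],[0,0,-21],0],[[0,0,0],[0,0,-22],-1],[[0,0,0],[0,0,-22],-1]]'
python3 - <<'E'
from h import *
im,K,V=cam("wrist"); np.savez("w6.npz",im=im,K=K,V=V)
for a,c,b in blobs(yellow(im),150): print("w",a,c.round(1),plane(K,V,c,.02)[0].round(4))
im,K,V=cam("top"); 
for a,c,b in blobs(yellow(im),60): print("t",a,c.round(1),plane(K,V,c,.026)[0].round(4))
cv2.imwrite("pics/top2.png",cv2.resize(im[150:290,130:450],None,fx=2.5,fy=2.5,interpolation=2)[:,:,::-1])
go([.42,.215,.26],0)
E
```

```text
time: 17.77
position: [0.5132, -0.4606, 0.0291]
ee_rot: [0.001, 0.999, -0.033, 0.001]
ft_force: [0.3, -0.9, -1.7]
width: 0.0113
finger_force: 40.0
time: 18.85
position: [0.5139, -0.4616, 0.2524]
ee_rot: [0.002, 0.999, -0.034, 0.003]
ft_force: [-0.0, 0.1, -0.1]
width: 0.056
finger_force: 0.0
t 378 [425.4 233.2] [ 0.5143 -0.457   0.026 ]
t 547 [162.7 261.4] [0.4261 0.2798 0.026 ]
t 507 [202.8 261.9] [0.4261 0.1691 0.026 ]
turn [ 0.    -0.    -0.067] shift cm [-13.77 -66.74  -1.23] j6 0.82
```

View pics/top2.png

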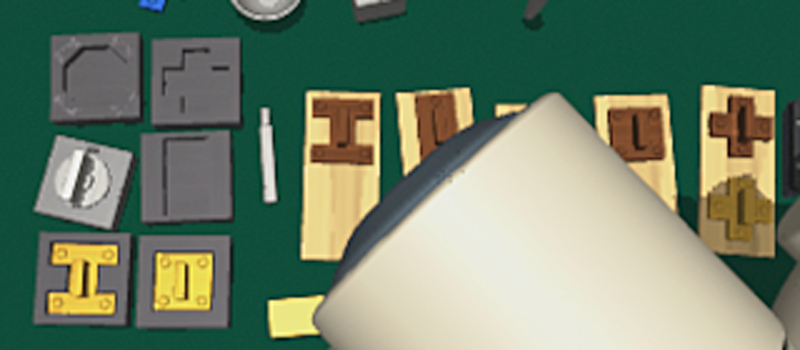

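Cross lies at (741,209) in this crop, centred on its bare half and parallel. Now to the moulds.

```bash
python3 -m crank '[[[0,0,-0.067],[-0.6,-3,-1],-1],[[0,0,-0.067],[-13.8,-66.7,-1.2],-1],[[0,0,-0.067],[-13.8,-66.7,-1.2],-1],[[0,0,-0.067],[-13.8,-66.7,-1.2],-1],[[0,0,-0.067],[-13.8,-66.7,-1.2],-1],[[0,0,-0.067],[-13.8,-66.7,-1.2],-1],[[0,0,-0.067],[-13.8,-66.7,-1.2],-1],[[0,0,-0.067],[-13.8,-66.7,-1.2],-1],[[0,0,-0.067],[-13.8,-66.7,-1.2],-1],[[0,0,-0.067],[-13.8,-66.7,-1.2],-1],[[0,0,-0.067],[-13.8,-66.7,-1.2],-1],[[0,0,-0.067],[-13.8,-66.7,-1.2],-1],[[0,0,-0.067],[-13.8,-66.7,-1.2],-1],[[0,0,-0.067],[-13.8,-66.7,-1.2],-1],[[0,0,-0.067],[-13.8,-66.7,-1.2],-1],[[0,0,-0.067],[-13.8,-66.7,-1.2],-1],[[0,0,-0.067],[-13.8,-66.7,-1.2],-1],[[0,0,-0.067],[-13.8,-66.7,-1.2],-1],[[0,0,-0.067],[-13.8,-66.7,-1.2],-1],[[0,0,-0.067],[-13.8,-66.7,-1.2],-1]]'
python3 - <<'E'
from h import *
im,K,V=cam("wrist"); np.savez("w7.npz",im=im,K=K,V=V)
cv2.imwrite("pics/w7.png",cv2.resize(im[100:250,190:370],None,fx=4,fy=4,interpolation=2)[:,:,::-1]);go([.42,.215,.26],0)
E
```

```text
time: 20.62
position: [0.4192, 0.2139, 0.2589]
ee_rot: [0.0, 1.0, 0.0, -0.001]
ft_force: [0.1, -0.2, -0.3]
width: 0.0911
finger_force: 0.0
turn [ 0.001  0.002 -0.001] shift cm [ 0.06 -0.15 -0.09] j6 1.92
```

View pics/w7.png

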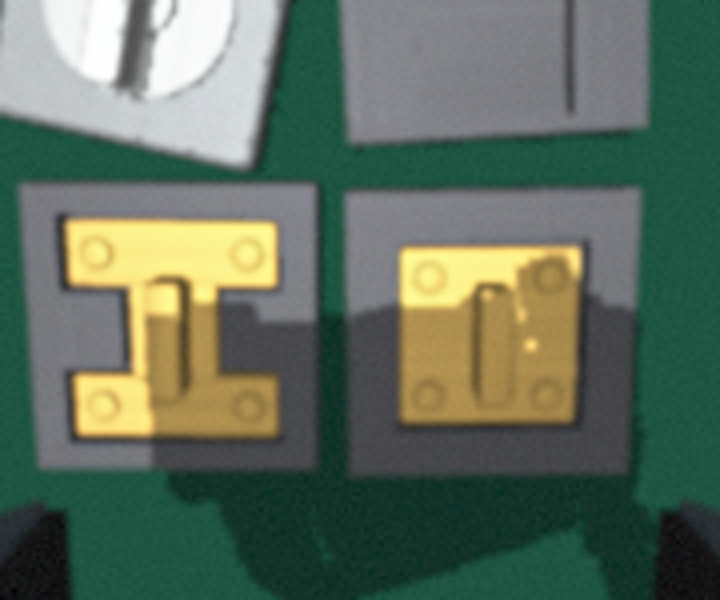

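Aitch rib runs (165,280)–(167,402) with plate corners (63,220), (278,220), (278,437), (75,437). Square rib runs (495,288)–(496,405) with plate corners (400,247), (584,247), (577,425), (401,425).

```bash
python3 - <<'E'
from h import *
d=np.load("w7.npz");K,V=d["K"],d["V"]
f=lambda l:np.float64(l)/4+[190,100]-.4
for n,r,b in [("aitch",[(167,402),(165,280)],[(63,220),(278,220),(278,437),(75,437)]),("sq",[(496,405),(495,288)],[(400,247),(584,247),(577,425),(401,425)])]:
    e=plane(K,V,f(r),.052);p=plane(K,V,f(b),.026)
    print(n,"rib",e.mean(0).round(4),np.linalg.norm(e[1]-e[0]).round(4),"yaw",np.arctan2(*(e[1]-e[0])[1::-1]).round(3),"plate",p.mean(0).round(4),[np.linalg.norm(p[i]-p[i-1]).round(4) for i in range(4)],np.arctan2(*(p[0]-p[3])[1::-1]).round(3),np.arctan2(*(p[1]-p[2])[1::-1]).round(3))
    go([*((e.mean(0)+p.mean(0))/2)[:2],.031],0)
E
```

```text
aitch rib [0.4262 0.2788 0.052 ] 0.0406 yaw -0.027 plate [0.4256 0.2804 0.026 ] [np.float64(0.0768), np.float64(0.0737), np.float64(0.0768), np.float64(0.073)] -0.009 -0.018
turn [ 0.001  0.002 -0.001] shift cm [ 0.67 -6.63 22.81] j6 1.92
sq rib [0.4244 0.1702 0.052 ] 0.039 yaw 0.038 plate [0.4232 0.1691 0.026 ] [np.float64(0.0632), np.float64(0.0634), np.float64(0.0632), np.float64(0.0631)] 0.014 0.009
turn [ 0.001  0.002 -0.001] shift cm [ 0.47  4.37 22.81] j6 1.92
```

```bash
python3 -m crank '[[[0,0,-0.01],[0.2,2.2,4],0.2],[[0,0,-0.01],[0.5,4.4,8],0.2],[[0,0,-0.01],[0.5,4.4,12],0.2],[[0,0,-0.01],[0.5,4.4,15],0.2],[[0,0,-0.01],[0.5,4.4,17],0.2],[[0,0,-0.01],[0.5,4.4,19],0.2],[[0,0,-0.01],[0.5,4.4,21],0.2],[[0,0,-0.01],[0.5,4.4,22.3],0.2],[[0,0,-0.01],[0.5,4.4,22.8],0.2],[[0,0,-0.01],[0.5,4.4,22.8],0.4],[[0,0,-0.01],[0.5,4.4,22.8],0.9],[[0,0,-0.01],[0.5,4.4,22.8],0.9],[[0,0,-0.01],[0.5,4.4,22.8],0.9],[[0,0,-0.01],[0.5,4.4,22.8],0.9],[[0,0,-0.01],[0.5,4.4,22.8],0.9],[[0,0,-0.01],[0.5,4.4,22.8],0.9]]' 40
python3 -m crank '[[[0,0,0],[0,0,0],0.9],[[0,0,0],[0,0,-1],0.9],[[0,0,0],[0,0,-2.5],0.9],[[0,0,0],[0,0,-5],0.9],[[0,0,0],[0,0,-8],0.9],[[0,0,0],[0,0,-11],0.9],[[0,0,0],[0,0,-12],0.9],[[0,0,0],[0,0,-12],0.9]]' 40
python3 - <<'E'
from h import *
go([.501,-.349,.15],.046)
E
```

```text
time: 22.0
position: [0.4253, 0.1705, 0.0327]
ee_rot: [-0.0, 1.0, 0.005, 0.001]
ft_force: [0.7, -2.9, 9.1]
width: 0.0119
finger_force: 40.0
time: 22.67
position: [0.4261, 0.1709, 0.1547]
ee_rot: [-0.001, 1.0, 0.005, 0.003]
ft_force: [0.8, 0.1, -2.5]
width: 0.0118
finger_force: 40.0
turn [-0.001 -0.005 -0.036] shift cm [ 6.97 52.06  0.44] j6 1.81
```

```bash
python3 -m crank '[[[0,0,-0.01],[0.3,2,0],0.9],[[0,0,-0.02],[0.7,5,0],0.9],[[0,0,-0.03],[1.2,9,0],0.9],[[0,0,-0.036],[1.7,13,0],0.9],[[0,0,-0.036],[2.3,17,0],0.9],[[0,0,-0.036],[2.8,21,0],0.9],[[0,0,-0.036],[3.3,25,0],0.9],[[0,0,-0.036],[3.9,29,0],0.9],[[0,0,-0.036],[4.5,33,0],0.9],[[0,0,-0.036],[5,37,0],0.9],[[0,0,-0.036],[5.5,41,0],0.9],[[0,0,-0.036],[6.1,45,0],0.9],[[0,0,-0.036],[6.6,48.5,0],0.9],[[0,0,-0.036],[7.1,51,0],0.9],[[0,0,-0.036],[7.1,52,0],0.9],[[0,0,-0.036],[7.1,52,0],0.9],[[0,0,-0.036],[7.1,52,0],0.9]]' 40
python3 - <<'E'
from h import *
go([.502,-.349,.0275],.046)
im,K,V=cam("wrist");cv2.imwrite("pics/w8.png",im[:,:,::-1])
h=hsv(im);r=[(a,c.round()) for a,c,b in blobs((h[...,0]>15)&(h[...,0]<30)&(h[...,1]>150)&(h[...,2]>50),300)];print(r)
E
```

```text
time: 24.08
position: [0.5001, -0.3481, 0.1507]
ee_rot: [-0.001, 1.0, 0.023, -0.001]
ft_force: [-0.8, 0.8, -2.2]
width: 0.0118
finger_force: 40.0
turn [-0.002  0.001 -0.001] shift cm [ 0.2   0.12 12.32] j6 0.82
[]
```

View pics/w8.png

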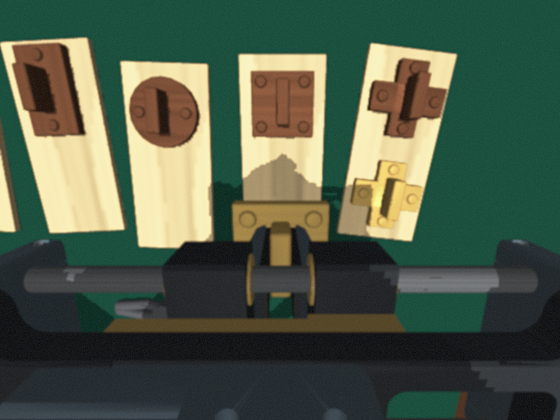

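Square is held straight at (281,220), aligned with the square pattern at (282,103). The cross lies flat at (388,197).

```bash
python3 -m crank '[[[0,0,0],[0.2,0.1,3],0.9],[[0,0,0],[0.2,0.1,6],0.9],[[0,0,0],[0.2,0.1,8.5],0.9],[[0,0,0],[0.2,0.1,10.5],0.9],[[0,0,0],[0.2,0.1,11.5],0.9],[[0,0,0],[0.2,0.1,12.1],0.9],[[0,0,0],[0.2,0.1,12.4],0.9],[[0,0,0],[0.2,0.1,12.4],0.9],[[0,0,0],[0.2,0.1,12.4],0.9]]'
python3 -m crank '[[[0,0,0],[0,0,0],0.6],[[0,0,0],[0,0,0],0.4],[[0,0,0],[0,0,0],0.2],[[0,0,0],[0,0,0],0],[[0,0,0],[0,0,0],0],[[0,0,0],[0,0,-2],0],[[0,0,0],[0,0,-5],0],[[0,0,0],[0,0,-9],0],[[0,0,0],[0,0,-13],0],[[0,0,0],[0,0,-17],0],[[0,0,0],[0,0,-21],0],[[0,0,0],[0,0,-22],-1],[[0,0,0],[0,0,-22],-1]]'
python3 - <<'E'
from h import *
im,K,V=cam("top"); 
for a,c,b in blobs(yellow(im),60): print("t",a,c.round(1),plane(K,V,c,.026)[0].round(4))
go([.42,.215,.26],0)
E
```

```text
time: 24.88
position: [0.5034, -0.3499, 0.0289]
ee_rot: [0.0, 1.0, 0.023, 0.001]
ft_force: [-0.2, 0.4, -2.4]
width: 0.0118
finger_force: 40.0
time: 25.97
position: [0.5042, -0.3508, 0.252]
ee_rot: [0.002, 1.0, 0.023, 0.003]
ft_force: [0.3, 0.2, -0.3]
width: 0.0561
finger_force: 0.0
t 277 [383.3 235.8] [ 0.5054 -0.3364  0.026 ]
t 544 [162.7 261.4] [0.4262 0.2799 0.026 ]
turn [ 0.002 -0.002  0.046] shift cm [ -5.74 -56.84  -1.19] j6 0.82
```

```bash
python3 -m crank '[[[0,0,0.046],[-0.5,-3,-1],-1],[[0,0,0.046],[-5.7,-56.8,-1.2],-1],[[0,0,0.046],[-5.7,-56.8,-1.2],-1],[[0,0,0.046],[-5.7,-56.8,-1.2],-1],[[0,0,0.046],[-5.7,-56.8,-1.2],-1],[[0,0,0.046],[-5.7,-56.8,-1.2],-1],[[0,0,0.046],[-5.7,-56.8,-1.2],-1],[[0,0,0.046],[-5.7,-56.8,-1.2],-1],[[0,0,0.046],[-5.7,-56.8,-1.2],-1],[[0,0,0.046],[-5.7,-56.8,-1.2],-1],[[0,0,0.046],[-5.7,-56.8,-1.2],-1],[[0,0,0.046],[-5.7,-56.8,-1.2],-1],[[0,0,0.046],[-5.7,-56.8,-1.2],-1],[[0,0,0.046],[-5.7,-56.8,-1.2],-1],[[0,0,0.046],[-5.7,-56.8,-1.2],-1],[[0,0,0.046],[-5.7,-56.8,-1.2],-1],[[0,0,0.046],[-5.7,-56.8,-1.2],-1],[[0,0,0.046],[-5.7,-56.8,-1.2],-1],[[0,0,0.046],[-5.7,-56.8,-1.2],-1]]'
python3 - <<'E'
from h import *
w=cam("wrist");t=cam("top");d=np.load("w7.npz")
def m(im):
    h=hsv(im);return (h[...,0]>15)&(h[...,0]<33)&(h[...,1]>120)&(h[...,2]>70)
for n,(im,K,V) in dict(w7=(d["im"],d["K"],d["V"]),now=w,top=t).items():
    for a,c,b in blobs(m(im),150): print(n,a,c.round(1),plane(K,V,c,.026)[0].round(4))
go([.4253,.2796,.031],-.015)
E
```

```text
time: 27.6
position: [0.42, 0.2139, 0.2595]
ee_rot: [0.0, 1.0, -0.001, -0.0]
ft_force: [-0.2, 0.2, -0.5]
width: 0.091
finger_force: 0.0
w7 1584 [232.1 186.8] [0.4193 0.282  0.026 ]
w7 1642 [313.2 186.1] [0.4203 0.1676 0.026 ]
w7 709 [399.2 203.6] [0.3949 0.0438 0.026 ]
w7 714 [111.3 279.5] [0.2751 0.4737 0.026 ]
w7 710 [448.9 279.8] [ 0.2748 -0.0451  0.026 ]
w7 3593 [409.5 324.2] [0.1961 0.0065 0.026 ]
now 1552 [232.7 188. ] [0.4187 0.2814 0.026 ]
now 676 [398.6 203.1] [0.3963 0.0447 0.026 ]
now 709 [111.3 279.4] [0.2766 0.4745 0.026 ]
now 709 [449.1 279.7] [ 0.2753 -0.0452  0.026 ]
now 3595 [409.4 324.2] [0.1967 0.0071 0.026 ]
top 4659 [539.8 192.4] [ 0.6382 -0.7993  0.026 ]
top 418 [425.6 233.3] [ 0.5141 -0.4574  0.026 ]
top 483 [387.1 236.9] [ 0.5022 -0.3473  0.026 ]
top 276 [130.1 308.1] [0.2995 0.3596 0.026 ]
top 253 [187.6 310.3] [0.2952 0.2044 0.026 ]
turn [0.    0.    0.013] shift cm [ 0.51 -6.56 22.88] j6 1.92
```

```bash
python3 -m crank '[[[0,0,0.013],[0.2,-3,4],0.2],[[0,0,0.013],[0.5,-6.6,8],0.2],[[0,0,0.013],[0.5,-6.6,12],0.2],[[0,0,0.013],[0.5,-6.6,15],0.2],[[0,0,0.013],[0.5,-6.6,17],0.2],[[0,0,0.013],[0.5,-6.6,19],0.2],[[0,0,0.013],[0.5,-6.6,21],0.2],[[0,0,0.013],[0.5,-6.6,22.3],0.2],[[0,0,0.013],[0.5,-6.6,22.8],0.2],[[0,0,0.013],[0.5,-6.6,22.8],0.4],[[0,0,0.013],[0.5,-6.6,22.8],0.9],[[0,0,0.013],[0.5,-6.6,22.8],0.9],[[0,0,0.013],[0.5,-6.6,22.8],0.9],[[0,0,0.013],[0.5,-6.6,22.8],0.9],[[0,0,0.013],[0.5,-6.6,22.8],0.9],[[0,0,0.013],[0.5,-6.6,22.8],0.9]]' 40
python3 -m crank '[[[0,0,0],[0,0,0],0.9],[[0,0,0],[0,0,-1],0.9],[[0,0,0],[0,0,-2.5],0.9],[[0,0,0],[0,0,-5],0.9],[[0,0,0],[0,0,-8],0.9],[[0,0,0],[0,0,-11],0.9],[[0,0,0],[0,0,-12],0.9],[[0,0,0],[0,0,-12],0.9]]' 40
python3 - <<'E'
from h import *
go([.5,-.004,.15],-.010)
E
```

```text
time: 29.03
position: [0.4255, 0.2812, 0.0328]
ee_rot: [-0.0, 1.0, -0.007, 0.001]
ft_force: [0.4, -3.2, 9.3]
width: 0.012
finger_force: 40.0
time: 29.7
position: [0.4262, 0.2818, 0.1554]
ee_rot: [-0.001, 1.0, -0.007, 0.002]
ft_force: [-0.0, -0.1, -2.2]
width: 0.0117
finger_force: 40.0
turn [-0.003 -0.005 -0.003] shift cm [ 7.75 28.48  0.5 ] j6 2.05
```

```bash
python3 -m crank '[[[0,0,0],[0.5,2,0],0.9],[[0,0,0],[1.3,5,0],0.9],[[0,0,0],[2.3,9,0],0.9],[[0,0,0],[3.4,13,0],0.9],[[0,0,0],[4.5,17,0],0.9],[[0,0,0],[5.6,21,0],0.9],[[0,0,0],[6.8,25,0],0.9],[[0,0,0],[7.6,27.5,0],0.9],[[0,0,0],[7.8,28.4,0],0.9],[[0,0,0],[7.8,28.4,0],0.9],[[0,0,0],[7.8,28.4,0],0.9]]' 40
python3 - <<'E'
from h import *
go([.5,-.0035,.0275],-.010)
im,K,V=cam("wrist");cv2.imwrite("pics/w9.png",im[:,:,::-1])
E
```

```text
time: 30.62
position: [0.4984, -0.0038, 0.1513]
ee_rot: [-0.0, 1.0, -0.007, -0.001]
ft_force: [-1.3, -0.0, -3.2]
width: 0.0118
finger_force: 40.0
turn [-0.     0.001 -0.004] shift cm [ 0.17 -0.02 12.38] j6 1.46
```

View pics/w9.png

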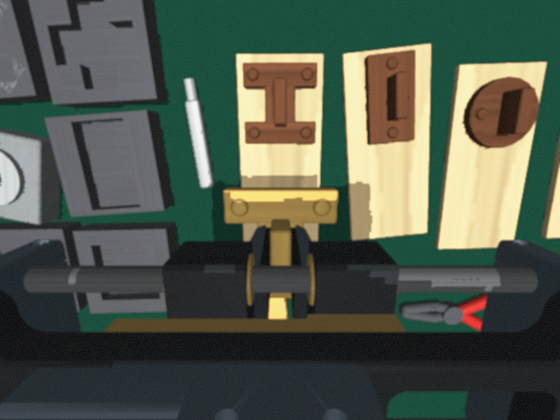

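Aitch held straight at (281,208), aligned with its pattern (280,103). Lowering.

```bash
python3 -m crank '[[[0,0,0],[0.2,0,3],0.9],[[0,0,0],[0.2,0,6],0.9],[[0,0,0],[0.2,0,8.5],0.9],[[0,0,0],[0.2,0,10.5],0.9],[[0,0,0],[0.2,0,11.5],0.9],[[0,0,0],[0.2,0,12.1],0.9],[[0,0,0],[0.2,0,12.4],0.9],[[0,0,0],[0.2,0,12.4],0.9],[[0,0,0],[0.2,0,12.4],0.9]]'
python3 -m crank '[[[0,0,0],[0,0,0],0.6],[[0,0,0],[0,0,0],0.4],[[0,0,0],[0,0,0],0.2],[[0,0,0],[0,0,0],0],[[0,0,0],[0,0,0],0],[[0,0,0],[0,0,-2],0],[[0,0,0],[0,0,-5],0],[[0,0,0],[0,0,-9],0],[[0,0,0],[0,0,-13],0],[[0,0,0],[0,0,-17],0],[[0,0,0],[0,0,-20],0],[[0,0,0],[0,0,-22],-1],[[0,0,0],[0,-4,-22],-1],[[0,0,0],[0,-8,-22],-1],[[0,0,0],[0,-12,-22],-1],[[0,0,0],[0,-16,-22],-1],[[0,0,0],[0,-20,-22],-1],[[0,0,0],[0,-24,-22],-1],[[0,0,0],[0,-26,-22],-1],[[0,0,0],[0,-26,-22],-1]]'
python3 - <<'E'
from h import *
im,K,V=cam("top"); h=hsv(im)
for a,c,b in blobs((h[...,0]>15)&(h[...,0]<33)&(h[...,1]>120)&(h[...,2]>70),150): print("t",a,c.round(1),plane(K,V,c,.026)[0].round(4))
cv2.imwrite("pics/top3.png",cv2.resize(im[150:290,130:450],None,fx=2.5,fy=2.5,interpolation=2)[:,:,::-1])
E
```

```text
time: 31.42
position: [0.5016, -0.0038, 0.0287]
ee_rot: [0.0, 1.0, -0.006, 0.001]
ft_force: [0.2, -0.1, -1.9]
width: 0.0117
finger_force: 40.0
time: 33.08
position: [0.5041, 0.2599, 0.2477]
ee_rot: [-0.0, 1.0, -0.005, -0.0]
ft_force: [-0.9, -0.7, -0.7]
width: 0.091
finger_force: 0.0
t 4632 [539.9 192.3] [ 0.6386 -0.7995  0.026 ]
t 419 [425.5 233.2] [ 0.5141 -0.4574  0.026 ]
t 532 [266.  235.5] [ 0.5018 -0.0047  0.026 ]
t 482 [387.1 236.9] [ 0.5023 -0.3472  0.026 ]
t 395 [178.4 310.4] [0.2946 0.2292 0.026 ]
```

View pics/top3.png

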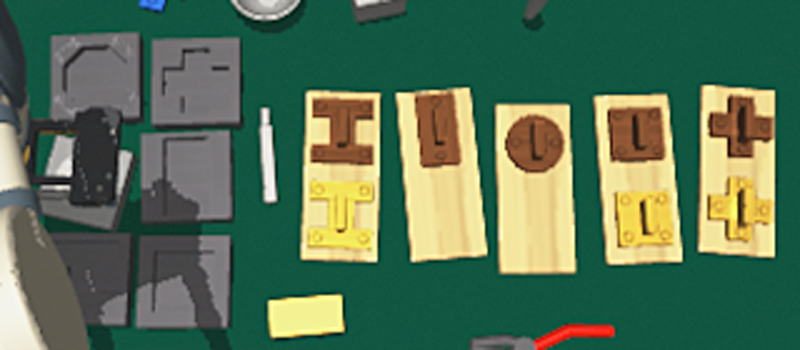

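All three castings lie on their own boards, parallel to the patterns: aitch (341,214), square (643,218), cross (741,209). Measured centres are within about 3 mm of the targets, and the robot is clear.

```bash
python3 -c "
from cell import ctrl
print(ctrl.sign_off())"
```

```text
the job is handed in; nothing more can be done
None
```

The job is handed in: I turned the vent key about 1.2 rad to its stop and it sprang back, then laid the three castings present (cross, square, aitch) on their own boards, each within about 3 mm of centre; `sign_off` returned no verdict.

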